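# Seat the sample carrier under the retaining block

### The arm

A 6-joint arm with a two-finger parallel gripper is mounted at the origin on a cart in front of the work surface, level with it; the furniture and walls round the work are solid. World frame = base frame: x ahead of the robot, y to its left, z up, the work surface at z = 0. Lengths are in m, angles in rad, forces in N, time in s.
With the tool pointing down it reaches from about 0.275 to 0.825 m from the base axis. Payload 4.9 kg.
Tool frame: the origin (TCP) lies midway between the tips of the shut fingers; the grasp point (between the pads) lies 19 mm behind it (bot.grip_depth is the distance from the TCP to the grasp point, in m); y points along the fingers, x is the direction in which the jaws open and shut, and the axes are right-handed (so a half turn about y gives the same grasp; the last joint's range is limited). The gripper opens to 85 mm and grips with 20 to 120 N. Pads are 22 mm wide; open, the fingers measure 114 mm over their backs; the gripper's body (76 mm by 85 mm) begins 54 mm behind the grasp point. The pads swing forward as they close: fully open they stand 13 mm farther back than shut.
Start: joints at [1.069, 0.326, -0.193, 1.052, 0, 1.437], TCP at [0.198, 0.513, 0.231] pointing down, gripper open.
Joint ranges: [-2.65, 2.65], [-0.97, 1.79], [-1.3, 1.35], [-1.93, 2.1], [-1.47, 1.37], [-3.14, 3.14]. Speed limits (rad/s): [2.57, 2.57, 3.14, 3.14, 3.14, 3.14].

### API

Orientations are given as a unit quaternion [w, x, y, z].
In Python, from cell import bot gives the robot as it stands. Calls block until the motion is done:
- bot.move_pose(position, orientation): joint-space move of the TCP to a pose.
- bot.move_linear(position, speed=0.15, rotation=None, until_force=None): straight line of the TCP; rotation=None keeps the orientation; speed is the mean speed in m/s. With until_force (N) it stops when the force on the tool has changed by that much, and returns True; else False.
- bot.goto_joints(angles): joint-space move.
- bot.set_gripper(opening, grasp_force=None): opening from 0.0 (shut) to 1.0 (fully open); grasp_force is the grip in N (None keeps the last); returns when the fingers have stopped.
- bot.wait(seconds).
- bot.solve_ik(position, orientation): joint angles nearest the present ones, or None.
- bot.camera(name): name is "side" or "top"; returns the picture (384x512x3 uint8, red, green, blue); there is no depth.
- bot.calibration(name): a dict with "mtx" (3x3 intrinsics, pixels), "extrinsics" (4x4, takes a point from world to camera coordinates). Camera axes: x right, y down, z forward; pixel columns grow to the right and rows downward; lengths in m; the calibration is good to about 2 mm. A picture is of the moment at which its call begins. calibration takes no time and is no camera call.
A pose or a line that the arm cannot do raises bot.PlanningError and nothing moves.
- bot.close_job(): hands the job in, once; it reports no verdict.
Trained networks look in the newest picture that a camera, given by its name, has taken for a name from the list of things; names that differ only in an ending like _2 or _b are one class to them, and where a whole thing is asked for, a point or a joint stands for the part that bears it (a point fixed in the world has none). Each returns a list of dicts, best first, with "confidence" (0 to 1); they miss things now and then, are a little off and sometimes report something else, mostly with a low value. They report only what shows in the picture. A call takes as long as a camera call.
- bot.search_frame(camera, thing): "bbox" ([left, top, width, height] in pixels, round what is visible of it).
Readings, each from a call of its own:
- bot.read_clock(): time.
- bot.read_joint_positions(): joint angles.
- bot.read_joint_vel(): joint speeds.
- bot.read_joint_efforts(): joint torques, N m.
- bot.read_position(): TCP position.
- bot.read_tool_rot(): TCP orientation.
- bot.read_ft_force(): force on the tool from outside, world axes, zero at the start.
- bot.read_moment(): the same for the moment, N m.
- bot.read_gripper_width(): opening from 0.0 (shut) to 1.0 (fully open).
Only numpy, scipy, OpenCV 4.12 (cv2) and the standard library are available. Lean on these libraries where they do the work, as an engineer would, in place of code of your own. Each camera call takes 0.05 s, during which the arm holds its last target. There are 200 camera calls.

### The job

Load the blue sample carrier into the empty bay of the two-bay holding dock: take it off its wooden stand and slide it, toe first, along the bay and under the overhanging retaining block until it is fully home against the back of the pocket, then let go of it. A hold on its grip block that fits past the stand's back plate does not fit between the bay's guard walls. Leave the orange carrier seated in its bay and do not move or knock over the tins, the mug or the brush.

Things in the scene. Friction and masses are not known exactly. Their poses are not given: they have to be found in the camera images.
- carrier_grip (a point): Centre of the grip block of the blue sample carrier (loose, about 0.22 kg): x to its toe, y left, z up. It lies flat on the stand at first. Grip block: 30 mm (x) by 50 mm (y), top 55 mm and this point 33 mm above the carrier's underside. It stands on a plate 12 mm thick, 120 mm long (17 mm behind this point, 103 mm ahead of it) and 64 mm wide, centred on it in y
- carrier_toe (a point): Middle of the blue carrier's front edge, 6 mm above its underside, 103 mm ahead of carrier_grip; same axes. The front 15 mm of the plate is a stepped toe, 52 mm wide and 9 mm thick. Fully home, the toe touches the back of the pocket
- other_grip (a point): Centre of the grip block of the orange carrier (loose, same shape, size and axes as the blue one), which already sits fully home in one of the dock's two bays, left or right; a green disc on top of the retaining block marks the other, empty bay
- other_toe (a point): Middle of the orange carrier's front edge, 6 mm above its underside
- dock: Holding dock, fixed; origin on the desk under it, z up, x from its open mouth to the retaining block (the way carriers slide in), y left. Base plate 6 mm thick, x -103 to 97, y -94 to 94 mm. Two bays (channels) along x, open above and at the mouth, centre lines y = +42 and -42 mm, each 68 mm wide between guard walls 58 mm tall from the desk that begin at x = -45 mm, flaring to 82 mm apart at x = -75 mm
- bay_left (a point): Back of the left pocket: the middle of its floor at the wall that stops the toe, at dock (83, 42, 6) mm; same axes as the dock. The dark retaining block overhangs the last 50 mm of both bays (dock x = 33 to 83 mm), its underside 15 mm above the base plate, its top 58 mm above the desk
- bay_right (a point): The same point of the right pocket, at dock (83, -42, 6) mm
- stand: Wooden storage stand, fixed; origin on the desk under its middle. Floor board 150 mm (x) by 100 mm (y), 12 mm thick, on which the blue carrier lies with its toe towards +x; at the -x end a back plate 12 mm thick, its top 72 mm above the desk, its front face (x = -63 mm) 4 to 10 mm behind the grip block
- tin_old: Tall open steel tin, loose, 90 mm diameter, 125 mm tall; origin under its centre. Leave alone
- tin_low: Low round grey tin with lid, loose, 62 mm diameter, 54 mm tall; origin under its centre. Leave alone
- mug_desk: White mug, loose, 92 x 127 mm with its handle, 95 mm tall; origin under its centre. Leave alone
- nail_brush: Turquoise nail brush, loose, 30 x 85 mm, 55 mm tall; origin under its centre. Leave alone

How it is judged:
By the outcome, as a careful person would: the job done as asked, in the order asked, and still so for the second after the job is handed in, with the robot touching nothing.
It also fails if it takes over 66 s, if anything falls off the work surface, if the arm or the gripper's body presses on something with over 40 N, if the wrist force passes 120 N, or if a joint passes its speed limit or range.

## Working session

There is one attempt and no reset: what is moved stays moved. The work goes in short steps, each a Python script; the robot and the scene stay as the last script left them, time stands still between calls to the robot, and variables do not carry over. Pictures are saved under pics/ and viewed, about 8 in all and at most 12, crops included, and the job is handed in when it is done.

```bash
mkdir -p pics; ls; python3 - <<'E'
from cell import bot
import cv2,numpy as np
np.set_printoptions(precision=4,suppress=True)
for c in ["side","top"]:
    im=bot.camera(c); cv2.imwrite(f"pics/{c}0.png",im[:,:,::-1])
    k=bot.calibration(c); print(c,k["mtx"],k["extrinsics"])
    for t in ["carrier_grip","other_grip","dock","stand","tin_old","tin_low","mug_desk","nail_brush"]:
        print(t,[(np.round(d["bbox"],1).tolist(),round(d["confidence"],2)) for d in bot.search_frame(c,t)[:2]])
a=cv2.imread("pics/top0.png");cv2.imwrite("pics/top0b.png",cv2.resize(a,(800,600),interpolation=cv2.INTER_CUBIC))
a=cv2.imread("pics/side0.png");cv2.imwrite("pics/side0b.png",cv2.resize(a,(800,600),interpolation=cv2.INTER_CUBIC))
print(bot.read_clock(),bot.read_tool_rot(),bot.grip_depth)
E
```

```text
pics
side [[415.3833   0.     256.1702]
 [  0.     415.3833 189.6504]
 [  0.       0.       1.    ]] [[ 0.8313 -0.5555 -0.0182 -0.4883]
 [-0.2421 -0.3325 -0.9115  0.1749]
 [ 0.5003  0.7622 -0.4108  1.2998]
 [ 0.      0.      0.      1.    ]]
carrier_grip [([294.7, 204.9, 18.5, 11.3], 0.57), ([198.9, 152.6, 62.4, 34.5], 0.49)]
other_grip [([214.8, 162.5, 7.9, 6.8], 0.44)]
dock [([199.3, 154.8, 62.0, 31.2], 0.8)]
stand [([278.9, 205.7, 42.9, 28.1], 0.75)]
tin_old [([260.8, 160.3, 27.5, 39.1], 0.81)]
tin_low [([219.5, 190.3, 16.2, 18.8], 0.7), ([213.2, 160.8, 9.6, 7.2], 0.69)]
mug_desk [([171.8, 149.0, 21.6, 21.4], 0.57)]
nail_brush [([282.3, 250.9, 27.9, 16.7], 0.64)]
top [[442.5414   0.     246.2834]
 [  0.     442.5414 198.6588]
 [  0.       0.       1.    ]] [[-0.0008 -1.      0.0012 -0.024 ]
 [-0.988   0.0006 -0.1543  0.5805]
 [ 0.1543 -0.0013 -0.988   1.4948]
 [ 0.      0.      0.      1.    ]]
carrier_grip [([291.1, 172.6, 32.0, 29.5], 0.69)]
other_grip []
dock [([140.4, 160.3, 57.8, 63.1], 0.6)]
stand [([285.4, 166.5, 45.0, 48.7], 0.92)]
tin_old [([227.4, 155.8, 28.5, 31.5], 0.56)]
tin_low [([226.5, 224.1, 18.9, 20.6], 0.48)]
mug_desk [([96.9, 210.9, 37.2, 23.8], 0.72), ([151.5, 183.5, 17.0, 21.3], 0.15)]
nail_brush [([360.4, 230.1, 11.3, 20.4], 0.69)]
0.9 [ 0.583  -0.583  -0.4002  0.4001] 0.0187
```

View pics/top0b.png

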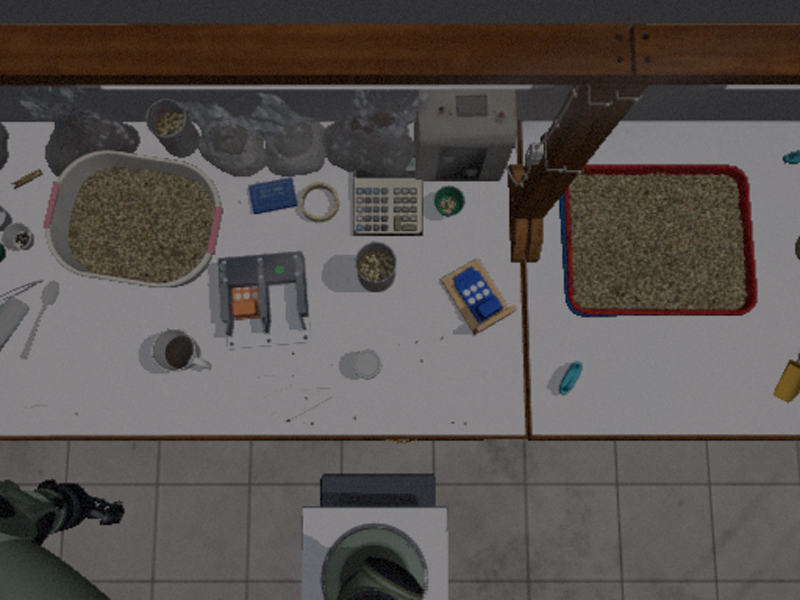

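View pics/side0b.png

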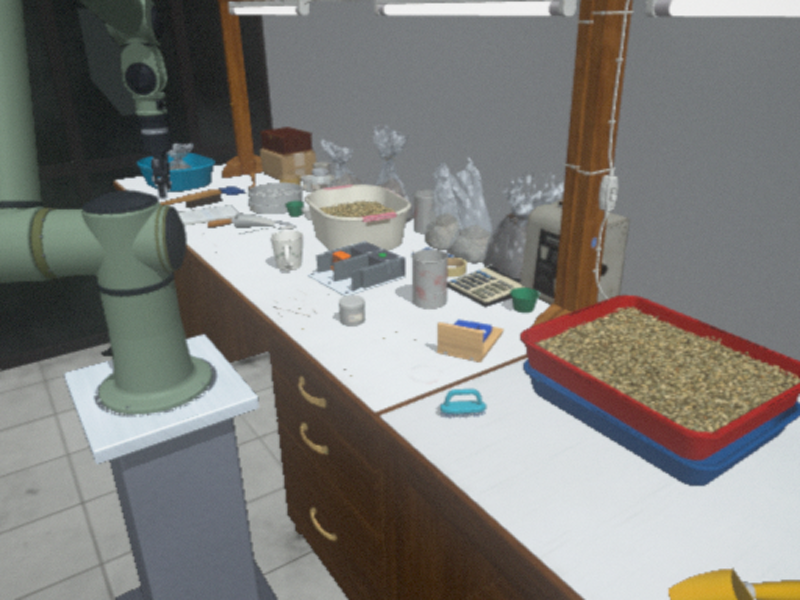

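The top view shows the dock at about (265,300) with its mouth toward the robot, orange in the left bay and the green disc over the right bay. The stand is at (478,297), turned about 25–30°. Next I'll zoom in for sub-pixel fits.

```bash
python3 - <<'E'
import cv2,numpy as np
from cell import bot
# average several frames for less noise
A={}
for c in ["top","side"]:
    A[c]=np.mean([bot.camera(c).astype(float) for _ in range(6)],0).astype(np.uint8); np.save(f"{c}.npy",A[c])
t=A["top"][:,:,::-1];s=A["side"][:,:,::-1]
g=lambda a:cv2.convertScaleAbs(a,alpha=1.5)
def crop(a,x,y,w,h): return cv2.resize(g(a[y:y+h,x:x+w]),(400,300),interpolation=cv2.INTER_NEAREST)
o=np.vstack([np.hstack([crop(t,130,155,80,60+0),crop(t,268,155,80,60)]),np.hstack([crop(s,190,140,80,60),crop(s,260,190,80,60)])])
cv2.imwrite("pics/crop1.png",o)
E
```

```text
(no output)
```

View pics/crop1.png

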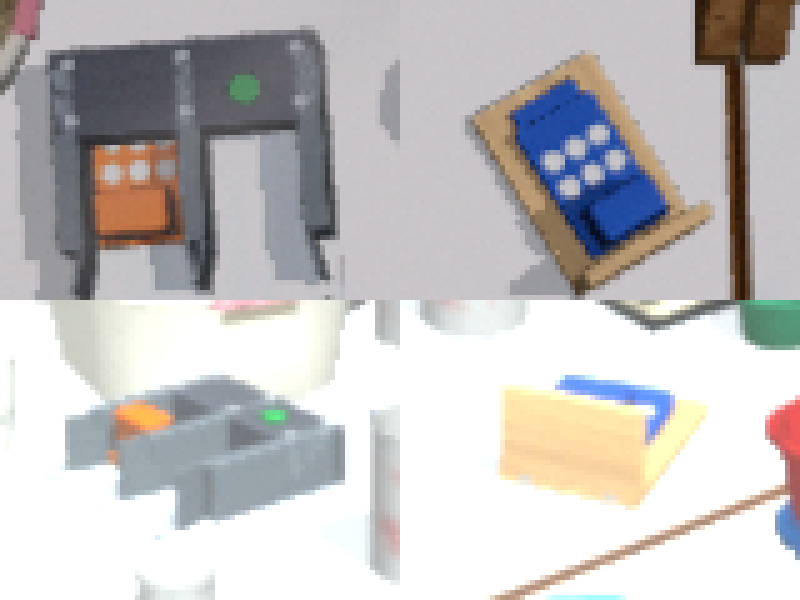

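```bash
cat > fit.py <<'E'
import cv2,numpy as np
from scipy.optimize import minimize
from cell import bot
S=8
CAL={c:bot.calibration(c) for c in ("top","side")}
def proj(c,P):
    k=CAL[c];q=P@k["extrinsics"][:3,:3].T+k["extrinsics"][:3,3];q=q@k["mtx"].T;return q[:,:2]/q[:,2:]
def box(x0,x1,y0,y1,z0,z1): return ([(x0,y0),(x1,y0),(x1,y1),(x0,y1)],z0,z1)
CARR=[box(-17,88,-32,32,-33,-21),box(88,103,-26,26,-33,-24),box(-15,15,-25,25,-33,22)]
def world(prisms,p):
    x,y,z,a=p;c,s=np.cos(a),np.sin(a);out=[]
    for poly,z0,z1 in prisms:
        q=np.array(poly)/1e3;q=np.c_[x+c*q[:,0]-s*q[:,1],y+s*q[:,0]+c*q[:,1]]
        out.append(np.vstack([np.c_[q,np.full(len(q),z+z0/1e3)],np.c_[q,np.full(len(q),z+z1/1e3)]]))
    return out
def render(c,pts,roi):
    x,y,w,h=roi;m=np.zeros((h*S,w*S),np.uint8)
    for P in pts:
        u=(proj(c,P)+0.5-[x,y])*S-0.5
        cv2.fillConvexPoly(m,cv2.convexHull(np.round(u*16).astype(np.int32)),255,shift=4)
    return cv2.resize(m,(w,h),interpolation=cv2.INTER_AREA)/255.
def run(f,x0,step):
    best=None
    for _ in range(3):
        r=minimize(f,x0,method="Nelder-Mead",options=dict(initial_simplex=np.vstack([x0]+[np.array(x0)+np.eye(len(x0))[i]*step[i] for i in range(len(x0))]),xatol=1e-5,fatol=1e-3,maxiter=600));x0=r.x
    return r
def ground(c,u,z):
    k=CAL[c];R=k["extrinsics"][:3,:3];t=k["extrinsics"][:3,3]
    d=R.T@np.linalg.inv(k["mtx"])@[*u,1];o=-R.T@t
    return o+d*(z-o[2])/d[2]
def blue(a): 
    a=a.astype(float);return np.clip((a[:,:,2]-a[:,:,0]-15)/60,0,1)
E
cat > f1.py <<'E'
from fit import *
np.set_printoptions(precision=4,suppress=True)
T=np.load("top.npy");Sd=np.load("side.npy")
hsv=lambda a:cv2.cvtColor(a,cv2.COLOR_RGB2HSV)
def crop(a,r): return a[r[1]:r[1]+r[3],r[0]:r[0]+r[2]]
# blue carrier
r=(280,160,60,55);a=crop(T,r);h=hsv(a)
m=((h[...,0]>105)&(h[...,0]<130)&(h[...,1]>110)).astype(np.uint8)
n,l,st,_=cv2.connectedComponentsWithStats(m);m=(l==1+np.argmax(st[1:,4])).astype(np.uint8)
cs,_=cv2.findContours(m,cv2.RETR_EXTERNAL,cv2.CHAIN_APPROX_NONE);cv2.drawContours(m,cs,-1,1,-1)
ys,xs=np.nonzero(m);print("blue px",m.sum(),xs.min()+r[0],xs.max()+r[0],ys.min()+r[1],ys.max()+r[1])
g0=ground("top",(310,197),.06);print("guess",g0)
for z in (.045,):
    f=lambda p:np.sum((render("top",world(CARR,(p[0],p[1],z,p[2])),r)-m)**2)
    b=min((run(f,[g0[0],g0[1],a0],[.01,.01,.15]) for a0 in (.3,.6)),key=lambda q:q.fun);print("carrier",z,b.x,b.fun)
# dock
def dock(to,tf,bk):
    L=[box(33,bk,-76-to,76+to,21,58),box(-45,bk,-8,8,0,58),([(-75,-1),(-45,-8),(-45,8),(-75,1)],0,58)]
    for s in (1,-1):
        L+=[([(-45,s*76),(bk,s*76),(bk,s*(76+to)),(-45,s*(76+to))],0,58),([(-45,s*76),(-45,s*(76+tf)),(-75,s*(83+tf)),(-75,s*83)],0,58)]
    return L
r2=(134,158,70,68);a=crop(T,r2);v=a.max(2);sat=hsv(a)[...,1]
print("hist",np.histogram(v,bins=[0,20,30,40,50,60,70,80,90,100,110,120,130,150,255])[0])
dark=((v<70)&(sat<110)).astype(np.uint8)
h=hsv(a);green=((h[...,0]>45)&(h[...,0]<85)&(sat>90));dark[green]=1
org=((h[...,0]<20)&(sat>110))
gy,gx=np.nonzero(green);gc=np.array([gx.mean()+r2[0],gy.mean()+r2[1]]);print("green px",gc,ground("top",gc,.058))
n,l,st,_=cv2.connectedComponentsWithStats(dark);dark=(l==1+np.argmax(st[1:,4])).astype(float)
w=1.-cv2.dilate(org.astype(np.uint8),np.ones((3,3)))
gd=ground("top",(170,192),.03);print("dock guess",gd)
f=lambda p:np.sum(w*(render("top",world(dock(p[3]*1e3,p[4]*1e3,p[5]*1e3),(p[0],p[1],0,p[2])),r2)-dark)**2)
b=run(f,[gd[0],gd[1],-.05,.012,.004,.097],[.01,.01,.1,.004,.003,-.005]);print("dock",b.x,b.fun)
np.save("dockfit.npy",b.x)
# orange block check: centre of top
r3=r2;om=cv2.morphologyEx(org.astype(np.uint8),cv2.MORPH_OPEN,np.ones((2,2)))
p=b.x
# overlay
def over(img,c,pl,roi,k):
    x,y,w_,h_=roi;o=cv2.resize(cv2.convertScaleAbs(crop(img,roi),alpha=1.5),None,fx=k,fy=k,interpolation=cv2.INTER_NEAREST)
    for P in pl:
        u=((proj(c,P)+.5-[x,y])*k).astype(np.int32);n=len(u)//2
        cv2.polylines(o,[u[n:]],True,(255,255,0),1);cv2.polylines(o,[u[:n]],True,(0,255,255),1)
    return cv2.resize(o[:,:,::-1],(400,300))
fb=min((run(lambda p:np.sum((render("top",world(CARR,(p[0],p[1],.045,p[2])),r)-m)**2),[g0[0],g0[1],a0],[.01,.01,.15]) for a0 in (.3,.6)),key=lambda q:q.fun).x
cp=world(CARR,(fb[0],fb[1],.045,fb[2]));np.save("carr.npy",fb)
d=p[:3];c_,s_=np.cos(d[2]),np.sin(d[2]);ox,oy=d[0]+(-.02*c_-.042*s_),d[1]+(-.02*s_+.042*c_)
dp=world(dock(*(p[3:]*1e3)),(p[0],p[1],0,p[2]))+world(CARR,(ox,oy,.039,d[2]))
out=np.vstack([np.hstack([over(T,"top",dp,(130,155,80,60),10),over(T,"top",cp,(268,155,80,60),10)]),np.hstack([over(Sd,"side",dp,(190,140,80,60),10),over(Sd,"side",cp,(260,190,80,60),10)])])
cv2.imwrite("pics/over1.png",out)
E
python3 f1.py
```

```text
blue px 530 291 320 171 205
guess [ 0.5837 -0.2441  0.06  ]
carrier 0.045 [ 0.5868 -0.2542  0.5452] 75.03334102268359
hist [   0    0   27  112  375  442  463  274  131  554  262  286 1834    0]
green px [178.1905 172.1429] [0.672  0.2126 0.058 ]
dock guess [0.6067 0.2442 0.03  ]
dock [ 0.6114  0.2508  0.1014 -0.     -0.      0.0926] 356.679846212995
```

View pics/over1.png

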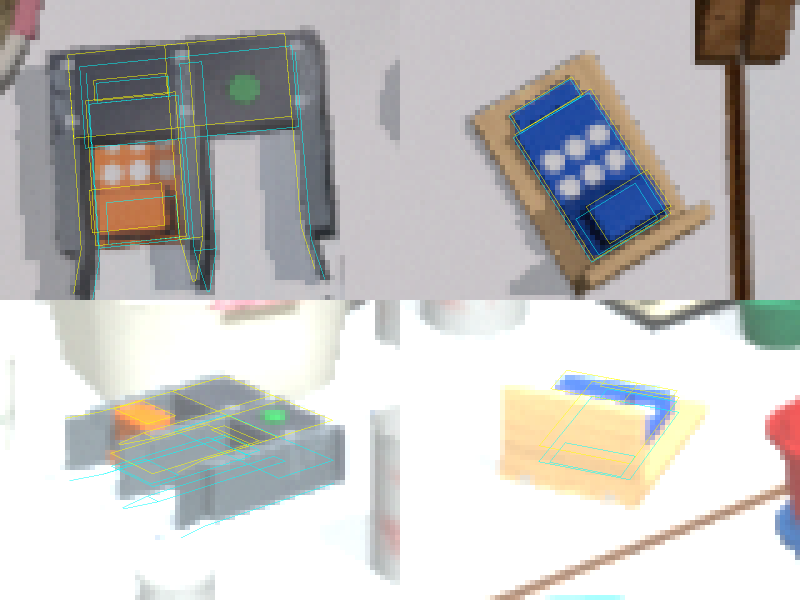

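```bash
python3 - <<'E'
s=open("f1.py").read()
i=s.index("dark=((v<70)"); j=s.index("# orange block check")
new='''def dmask(c,img,r,th,sx):
    a=crop(img,r);h=hsv(a);v=a.max(2);sat=h[...,1]
    org=(h[...,0]<20)&(sat>110);green=(h[...,0]>45)&(h[...,0]<85)&(sat>90)
    d=((v<th)&(sat<sx)&~org)|green
    n,l,st,_=cv2.connectedComponentsWithStats(d.astype(np.uint8));d=(l==1+np.argmax(st[1:,4]))
    return d.astype(float),1.-cv2.dilate(org.astype(np.uint8),np.ones((3,3))),org
r2s=(196,150,72,42)
print("hist side",np.histogram(crop(Sd,r2s).max(2),bins=range(30,255,15))[0])
dark,w,org=dmask("top",T,r2,88,110);ds,ws,_=dmask("side",Sd,r2s,135,255)
gd=[.6,.2508]
pen=lambda p:1e4*sum(max(0,.002-q)*1e2 for q in p[3:5])
f=lambda p:np.sum(w*(render("top",world(dock(p[3]*1e3,p[4]*1e3,97),(p[0],p[1],0,p[2])),r2)-dark)**2)+np.sum(ws*(render("side",world(dock(p[3]*1e3,p[4]*1e3,97),(p[0],p[1],0,p[2])),r2s)-ds)**2)+pen(p)
b=min((run(f,[gd[0],gd[1],a0,.012,.004],[.01,.01,.05,.004,.003]) for a0 in (0,.1)),key=lambda q:q.fun);print("dock",b.x,b.fun)
for nm,ff in (("top",lambda q:f([*q,*b.x[3:]])-np.sum(ws*(render("side",world(dock(b.x[3]*1e3,b.x[4]*1e3,97),(q[0],q[1],0,q[2])),r2s)-ds)**2)),):
    print(nm,run(ff,b.x[:3],[.003,.003,.02]).x)
b.x=np.r_[b.x,.097]
dbg=np.hstack([cv2.resize(np.dstack([dark,w,dark])*255,(350,340),interpolation=0),cv2.resize(np.dstack([ds,ws,ds])*255,(430,340),interpolation=0)]);cv2.imwrite("pics/mask.png",dbg)
np.save("dockfit.npy",b.x)
'''
s=s[:i]+new+s[j:]
# carrier: report mismatch
s=s.replace("# dock\n","dm=render('top',world(CARR,(b.x[0],b.x[1],.045,b.x[2])),r)-m;print('extra model',(dm>.6).sum(),'missing',(dm<-.6).sum(), np.argwhere(dm>.6)[:30].tolist())\n# dock\n",1)
open("f1.py","w").write(s)
E
sed -i 's/over1.png/over2.png/' f1.py; python3 f1.py; python3 -c "
import cv2,numpy as np
a=cv2.imread('pics/over2.png');b=cv2.imread('pics/mask.png');b=cv2.resize(b,(800,300));cv2.imwrite('pics/v2.png',np.vstack([np.hstack([a[:300,:400],a[300:,:400]]),b]))"
```

```text
blue px 530 291 320 171 205
guess [ 0.5837 -0.2441  0.06  ]
carrier 0.045 [ 0.5868 -0.2542  0.5452] 75.03334102268359
extra model 83 missing 0 [[11, 20], [12, 23], [13, 17], [13, 24], [13, 25], [13, 26], [14, 15], [15, 27], [16, 12], [17, 10], [18, 10], [18, 29], [20, 11], [21, 31], [23, 11], [23, 32], [24, 33], [25, 29], [25, 30], [25, 31], [25, 32], [26, 13], [26, 29], [26, 30], [26, 31], [26, 32], [26, 33], [26, 34], [27, 26], [27, 29]]
hist [   0    0   27  112  375  442  463  274  131  554  262  286 1834    0]
hist side [  0   0   0  34  72 725 249 156 131 252 218 109 158 920]
dock [0.6092 0.2491 0.09   0.0165 0.0023] 287.8614840445982
top [0.6093 0.249  0.0902][ WARN:0@5.427] global loadsave.cpp:1063 imwrite_ Unsupported depth image for selected encoder is fallbacked to CV_8U.
```

View pics/v2.png

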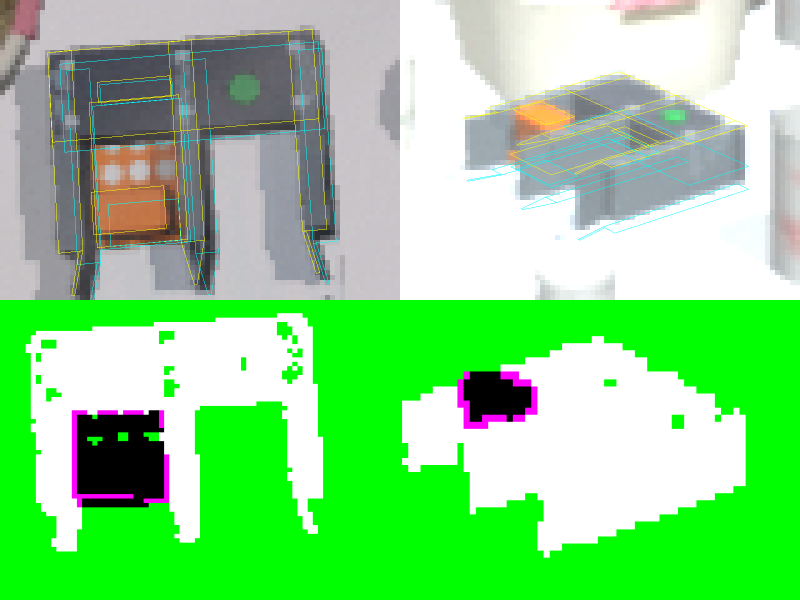

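```bash
sed -i 's/box(-45,bk,-8,8,0,58)/box(-45,bk,-8,8,6,58)/; s/(-75,1)\],0,58/(-75,1)],6,58/; s/(76+to))\],0,58/(76+to))],6,58/; s/s\*83)\],0,58/s*83)],6,58/; s/(h\[...,1\]>110)).astype/(h[...,1]>80)).astype/' f1.py
python3 - <<'E'
s=open("f1.py").read()
s=s.replace("cs,_=cv2.find","m=cv2.morphologyEx(cv2.copyMakeBorder(m,9,9,9,9,0),cv2.MORPH_CLOSE,cv2.getStructuringElement(2,(7,7)))[9:-9,9:-9].copy();cs,_=cv2.find",1)
s+='''
om=cv2.morphologyEx(cv2.copyMakeBorder(org.astype(np.uint8),9,9,9,9,0),cv2.MORPH_CLOSE,cv2.getStructuringElement(2,(5,5)))[9:-9,9:-9].astype(float)
OV=[box(-17,53,-32,32,-33,-21),CARR[2]]
g=run(lambda q:np.sum((render("top",world(OV,(q[0],q[1],.039,q[2])),r2)-om)**2),[ox,oy,d[2]],[.005,.005,.05])
print("orange pred",ox,oy,d[2],"fit",g.x,g.fun)
def lab(c,P):return None
'''
open("f1.py","w").write(s)
E
sed -i 's/over2.png/over3.png/' f1.py; python3 f1.py 2>/dev/null| grep -v hist
```

```text
blue px 585 290 320 171 205
guess [ 0.5837 -0.2441  0.06  ]
carrier 0.045 [ 0.5872 -0.2542  0.5454] 25.073141099577086
extra model 29 missing 0 [[11, 20], [13, 17], [13, 26], [14, 15], [16, 12], [16, 28], [17, 10], [24, 33], [26, 34], [27, 35], [28, 14], [29, 37], [30, 38], [31, 16], [32, 39], [34, 40], [35, 41], [36, 41], [37, 20], [37, 41], [38, 40], [39, 21], [40, 22], [41, 35], [42, 23], [43, 32], [45, 25], [46, 26], [46, 27]]
dock [0.6092 0.2487 0.0898 0.0168 0.0025] 213.97168781237986
top [0.6093 0.2486 0.0904]
orange pred 0.5854833580572568 0.2887471662669953 0.08977926098122158 fit [0.5862 0.2896 0.0626] 80.58738946559016
```

View pics/over3.png

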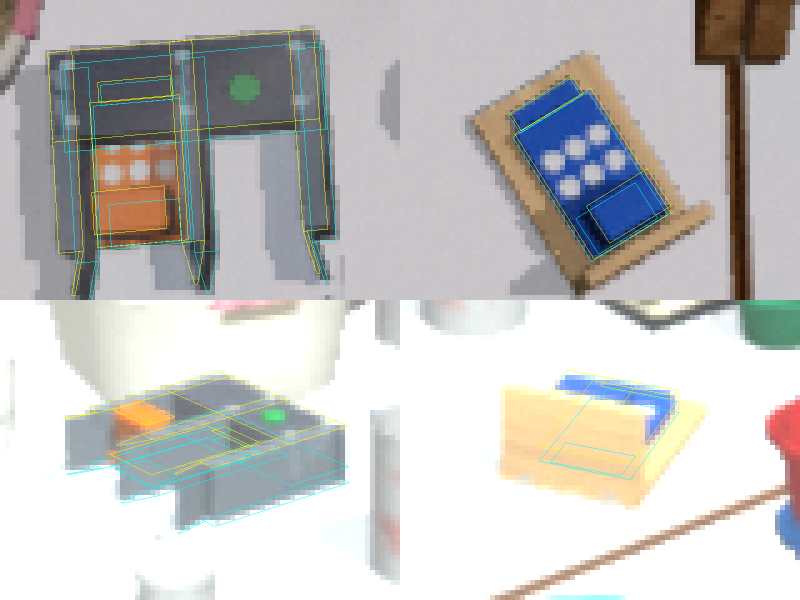

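```bash
cat > h.py <<'E'
from cell import bot
import numpy as np
from scipy.spatial.transform import Rotation as Ro
np.set_printoptions(precision=4,suppress=True)
def quat(b):
    c,s=np.cos(b),np.sin(b)
    q=Ro.from_matrix(np.array([[c,0,-s],[s,0,c],[0,-1,0]])).as_quat();return [q[3],*q[:3]]
def st(m=""): print(m,"t",round(bot.read_clock(),2),"pos",np.round(bot.read_position(),4),"F",np.round(bot.read_ft_force(),1),"w",round(bot.read_gripper_width(),3))
E
python3 - <<'E'
from h import *
from fit import ground
for n,u,z in (("tin_old",(241,180),.06),("tin_low",(236,235),.054),("mug",(113,223),.09),("brush",(366,241),.03),("post",(337,165),0),("stand_low",(305,213),0)): print(n,ground("top",u,z))
x,y,a=np.load("carr.npy");print(x,y,a,quat(1.2))
for b in (a+np.pi/2,a-np.pi/2):
    print("stand",b,bot.solve_ik([x,y,.03],quat(b)))
for b in (np.pi/2,-np.pi/2,0,np.pi): print("desk",b,bot.solve_ik([.38,-.13,.018],quat(b)))
for b in (.085,.085+np.pi): print("dock",b,bot.solve_ik([.45,.19,.1],quat(b)),bot.solve_ik([.593,.205,.024],quat(b)))
E
```

```text
tin_old [ 0.6436 -0.0061  0.06  ]
tin_low [0.4534 0.0108 0.054 ]
mug [0.4913 0.4218 0.09  ]
brush [ 0.4341 -0.4389  0.03  ]
post [ 0.7108 -0.3536  0.    ]
stand_low [ 0.5356 -0.2338  0.    ]
0.5872474098835452 -0.25421421872079675 0.5453888491706256 [np.float64(-0.5836004100574025), np.float64(0.5836004100574025), np.float64(0.3992625218835742), np.float64(-0.3992625218835742)]
stand 2.116185175965522 [-0.5238  0.6732 -0.1767  0.7208  0.     -1.0692]
stand -1.025407477624271 [-0.5238  0.6732 -0.1767  0.7208  0.      2.0724]
desk 1.5707963267948966 [-0.5139  0.3626 -0.828   0.3803  0.     -0.5139]
desk -1.5707963267948966 [-0.5139  0.3626 -0.828   0.3803  0.      2.6277]
desk 0 [-0.5139  0.3626 -0.828   0.3803  0.      1.0569]
desk 3.141592653589793 [-0.5139  0.3626 -0.828   0.3803  0.     -2.0847]
dock 0.085 [ 0.2483  0.351  -0.5338  0.686   0.      1.7341] [ 0.2153  0.6619 -0.219   0.6899  0.      1.7011]
dock 3.226592653589793 [ 0.2483  0.351  -0.5338  0.686   0.     -1.4075] [ 0.2153  0.6619 -0.219   0.6899  0.     -1.4405]
```

```bash
python3 - <<'E'
from h import *
x,y,a=np.load("carr.npy");Q=quat(a+np.pi/2)
bot.move_pose([x,y,.19],Q)
bot.set_gripper(.95)
print("hit",bot.move_linear([x,y,.030],speed=.12,until_force=6));st("down")
bot.set_gripper(0.0,60);st("grip")
bot.move_linear([x,y,.16],speed=.12);st("lift")
import cv2
a=bot.camera("top");b=bot.camera("side")
f=lambda im,x,y:cv2.resize(cv2.convertScaleAbs(im[y:y+75,x:x+100,::-1],alpha=1.4),(400,300))
cv2.imwrite("pics/lift.png",np.hstack([f(a,250,140),f(b,250,160)]))
E
```

```text
hit False
down t 6.23 pos [ 0.5879 -0.2545  0.0309] F [-0.   0.3 -0.1] w 0.948
grip t 6.62 pos [ 0.5878 -0.2544  0.0308] F [0.2 0.6 5.1] w 0.58
lift t 7.86 pos [ 0.5866 -0.2539  0.1589] F [ 0.5  0.7 -2.4] w 0.58
```

View pics/lift.png

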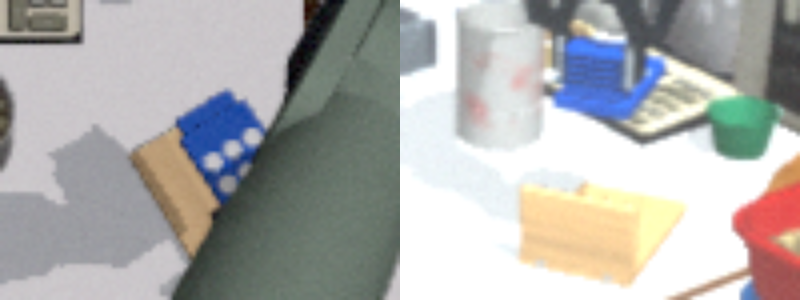

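Grasp holds: the carrier is level in the gripper at right-image (610,70) and the stand is empty. Next I set it on the desk and regrip.

```bash
python3 - <<'E'
from h import *
X,Y=.40,-.13
bot.move_pose([X,Y,.12],quat(np.pi/2)); 
bot.move_linear([X,Y,.028],speed=.12)
print("hit",bot.move_linear([X,Y,.012],speed=.02,until_force=3));st("down")
z=bot.read_position()[2]
bot.set_gripper(.8);st("rel")
bot.move_linear([X,Y,.11],speed=.15)
bot.move_pose([X,Y,.11],quat(0))
print("hit",bot.move_linear([X,Y,.021],speed=.12,until_force=6));st("down2")
bot.set_gripper(0.0,80);st("regrip")
bot.move_linear([X,Y,.12],speed=.12);st("lift")
import cv2
a=bot.camera("top");b=bot.camera("side")
f=lambda im,x,y:cv2.resize(cv2.convertScaleAbs(im[y:y+75,x:x+100,::-1],alpha=1.4),(400,300))
cv2.imwrite("pics/lift2.png",np.hstack([f(a,240,175),f(b,200,150)]))
E
```

```text
hit True
down t 10.32 pos [ 0.4001 -0.1301  0.0187] F [-1.   0.1  5.9] w 0.577
rel t 10.65 pos [ 0.3993 -0.1296  0.0181] F [-0.2 -0.5  0.2] w 0.8
hit False
down2 t 13.7 pos [ 0.4004 -0.1302  0.0214] F [-0.5 -0.   0.3] w 0.797
regrip t 14.13 pos [ 0.4003 -0.1303  0.0217] F [-1.3  0.7  7.5] w 0.338
lift t 15.11 pos [ 0.3994 -0.1297  0.1194] F [-0.5  0.2 -3.8] w 0.343
```

View pics/lift2.png

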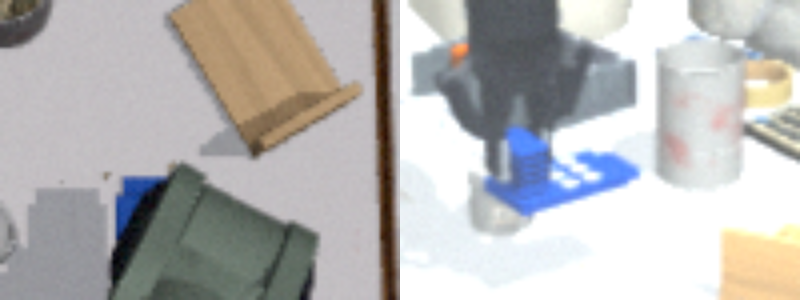

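```bash
cat >> h.py <<'E'
D=np.load("dockfit.npy")[:3]; 
def W(x,y,z,a=None):  # dock frame -> world
    a=D[2];c,s=np.cos(a),np.sin(a);return [D[0]+c*x-s*y,D[1]+s*x+c*y,z]
def Dk(p):
    a=D[2];c,s=np.cos(a),np.sin(a);d=np.array(p[:2])-D[:2];return np.array([c*d[0]+s*d[1],-s*d[0]+c*d[1]])
def FD(): 
    f=bot.read_ft_force();a=D[2];c,s=np.cos(a),np.sin(a);return np.array([c*f[0]+s*f[1],-s*f[0]+c*f[1],f[2]])
def sd(m=""): print(m,"t",round(bot.read_clock(),2),"dock",Dk(bot.read_position())*1e3,"z",round(bot.read_position()[2]*1e3,1),"Fd",np.round(FD(),1),"Mz",np.round(bot.read_moment()[2],2),"w",round(bot.read_gripper_width(),3))
def feel(gx,z,y0=-.042,r=.006,F=5):
    e=[]
    for s in (1,-1):
        h=bot.move_linear(W(gx,y0+s*r,z),speed=.02,until_force=F);sd(f"feel{s} {h}");e.append(Dk(bot.read_position())[1])
        bot.move_linear(W(gx,y0,z),speed=.03)
    return np.mean(e)
E
python3 - <<'E'
from h import *
Q=quat(.085)
bot.move_pose(W(-.165,-.042,.12),Q);
bot.move_linear(W(-.155,-.042,.035),speed=.12);sd("low")
h=bot.move_linear(W(-.155,-.042,.022),speed=.02,until_force=3);sd(f"floor {h}")
z=bot.read_position()[2]+.0015
bot.move_linear(W(-.155,-.042,z),speed=.03)
h=bot.move_linear(W(-.123,-.042,z),speed=.04,until_force=6);sd(f"in {h}")
if not h: print("mid",feel(-.123,z))
E
```

```text
low t 17.31 dock [-154.5106  -42.1878] z 35.5 Fd [-0.4 -0.5 -2.4] Mz 0.03 w 0.337
floor True t 17.77 dock [-154.714   -41.8435] z 27.7 Fd [-1.1 -0.2  5.3] Mz -0.03 w 0.336
in False t 18.97 dock [-123.4335  -42.0541] z 29.0 Fd [-0.3  0.4 -2.8] Mz 0.03 w 0.34
feel1 True t 19.23 dock [-124.039   -39.7042] z 28.6 Fd [ 0.3 -1.8 -3. ] Mz -0.15 w 0.339
feel-1 True t 19.75 dock [-123.7607  -44.1793] z 28.6 Fd [ 0.7  2.6 -2.3] Mz 0.18 w 0.341
mid -0.04194173814701266
```

```bash
python3 - <<'E'
from h import *
z=.0292
h=bot.move_linear(W(-.080,-.042,z),speed=.05,until_force=6);sd(f"in {h}")
if not h:
    m=feel(-.080,z);print("mid",m)
    if abs(m+.042)<.002:
        bot.move_linear(W(-.080,m,z),speed=.03)
        h=bot.move_linear(W(-.050,m,z),speed=.04,until_force=6);sd(f"in2 {h}")
E
```

```text
in False t 21.01 dock [-80.5422 -42.0089] z 29.0 Fd [ 0.4 -1.4 -2.9] Mz -0.01 w 0.34
feel1 True t 21.27 dock [-80.8758 -39.7758] z 28.7 Fd [ 0.8 -1.5  1. ] Mz -0.18 w 0.341
feel-1 True t 21.78 dock [-80.265 -43.882] z 28.9 Fd [-0.3  1.   2.3] Mz 0.1 w 0.343
mid -0.04182887659162554
in2 True t 22.52 dock [-79.7338 -41.9944] z 29.1 Fd [-0.7  0.4  3.9] Mz 0.05 w 0.342
```

```bash
python3 - <<'E'
from h import *
z=.0297;m=-.0419
sd("now")
for gx in (-.060,-.040,-.028):
    h=bot.move_linear(W(gx,m,z),speed=.04,until_force=10);sd(f"{gx} {h}")
    if h: break
else:
    h=bot.move_linear(W(-.012,m,z),speed=.02,until_force=12);sd(f"home {h}")
E
```

```text
now t 22.52 dock [-79.7338 -41.9944] z 29.1 Fd [-0.7  0.4  3.9] Mz 0.05 w 0.342
-0.06 True t 22.74 dock [-79.4491 -41.9546] z 29.4 Fd [-1.2 -0.   4.9] Mz -0.01 w 0.337
```

```bash
python3 - <<'E'
from h import *
for i in range(5): bot.wait(.08); print(FD(),bot.read_moment())
import cv2
bot.move_linear(W(-.0795,-.0419,.0305),speed=.02);bot.wait(.1);sd("up1");print(bot.read_moment())
a=bot.camera("top");b=bot.camera("side")
f=lambda im,x,y:cv2.resize(cv2.convertScaleAbs(im[y:y+60,x:x+80,::-1],alpha=1.3),(400,300),interpolation=cv2.INTER_CUBIC)
cv2.imwrite("pics/ins.png",np.hstack([f(a,135,155),f(b,190,140)]))
E
```

```text
[-1.3893 -0.1827  5.1478] [-0.0141 -0.3663 -0.0471]
[-0.706  -0.1237  5.3809] [-0.0182 -0.3781 -0.044 ]
[-2.22    0.4168  5.1868] [-0.0061 -0.391  -0.0395]
[-1.069  -0.0941  4.9011] [ 0.0354 -0.3054  0.0042]
[-2.2295 -0.1377  5.2898] [-0.0062 -0.3737 -0.0156]
up1 t 23.51 dock [-80.2993 -41.9515] z 29.9 Fd [ 0.6 -0.5 -1.7] Mz -0.02 w 0.341
[-0.0153 -0.0066 -0.0207]
```

View pics/ins.png

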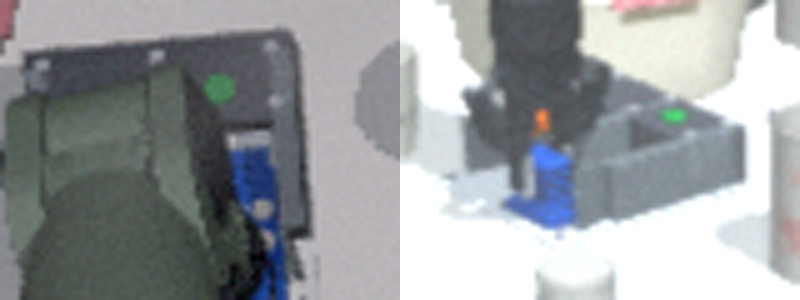

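```bash
python3 - <<'E'
from h import *
z=.0310;m=-.0419
for gx in (-.074,-.068,-.062):
    h=bot.move_linear(W(gx,m,z),speed=.03,until_force=10);sd(f"{gx} {h}");print(bot.read_moment())
    if h: break
E
```

```text
-0.074 False t 23.94 dock [-73.5902 -41.9223] z 31.0 Fd [ 0.8 -0.3 -2.7] Mz -0.01 w 0.336
[ 0.0186  0.0187 -0.0064]
-0.068 False t 24.29 dock [-67.681  -41.9087] z 31.0 Fd [-0.6 -0.3 -2.4] Mz -0.01 w 0.342
[ 0.0336  0.0458 -0.0122]
-0.062 False t 24.64 dock [-61.6958 -41.8951] z 31.0 Fd [ 0.5  0.1 -2.8] Mz -0.02 w 0.34
[-0.0015  0.0672 -0.0155]
```

```bash
python3 - <<'E'
from h import *
m=-.0419
h=bot.move_linear(W(-.062,m,.0290),speed=.01,until_force=5);sd(f"lower {h}");print(bot.read_moment())
z=bot.read_position()[2]+.0008
bot.move_linear(W(-.062,m,z),speed=.02);sd("up")
for gx in (-.054,-.046,-.038,-.028):
    h=bot.move_linear(W(gx,m,z),speed=.03,until_force=10);sd(f"{gx} {h}");print(bot.read_moment())
    if h: break
E
```

```text
lower True t 24.89 dock [-62.0487 -41.8806] z 29.4 Fd [-1.8  0.7  4.1] Mz -0.02 w 0.34
[ 0.0121 -0.3213 -0.022 ]
up t 25.16 dock [-62.2141 -41.9232] z 30.0 Fd [ 0.  -0.6 -0. ] Mz 0.02 w 0.337
-0.054 False t 25.57 dock [-53.5008 -41.9652] z 29.9 Fd [ 0.9 -0.8 -1.5] Mz 0.04 w 0.339
[ 0.0442 -0.2379  0.0371]
-0.046 False t 25.99 dock [-45.5631 -41.9452] z 30.0 Fd [ 0.6  1.  -2.6] Mz 0.04 w 0.343
[ 0.011  -0.1251  0.0449]
-0.038 False t 26.41 dock [-37.6951 -41.9225] z 30.0 Fd [ 0.7 -0.3 -1.9] Mz -0.01 w 0.341
[ 0.0618 -0.1382 -0.0137]
-0.028 False t 26.89 dock [-27.7413 -41.9299] z 30.0 Fd [ 0.3  0.  -2.3] Mz -0.03 w 0.339
[-0.0022 -0.0644 -0.0335]
```

```bash
python3 - <<'E'
from h import *
m=-.0419;z=.030
h=bot.move_linear(W(-.008,m,z),speed=.02,until_force=12);sd(f"home {h}");print(bot.read_moment())
E
```

```text
home True t 27.48 dock [-20.3064 -41.8285] z 30.1 Fd [-2.4  0.1  5.2] Mz -0.04 w 0.343
[-0.0552 -0.2787 -0.0401]
```

```bash
python3 - <<'E'
from h import *
m=-.0419
p=Dk(bot.read_position())
h=bot.move_linear(W(p[0]-.001,m,.0265),speed=.01,until_force=7);sd(f"lower {h}")
z=bot.read_position()[2]
h=bot.move_linear(W(-.008,m,z+.0003),speed=.02,until_force=20);sd(f"push {h}");print(bot.read_moment())
bot.wait(.2);sd("hold")
E
```

```text
lower True t 27.68 dock [-20.3637 -41.789 ] z 30.1 Fd [-2.1 -0.5  5.1] Mz -0.14 w 0.334
push True t 28.07 dock [-20.1672 -41.7795] z 30.9 Fd [-3.7 -0.4  5.9] Mz -0.09 w 0.34
[-0.0347 -0.1965 -0.0887]
hold t 28.27 dock [-20.1929 -41.7825] z 30.9 Fd [-2.8  0.7  5.7] Mz -0.12 w 0.34
```

```bash
python3 - <<'E'
from h import *
m=-.0419
p=Dk(bot.read_position())
bot.set_gripper(.5);sd("rel")
bot.move_linear(W(p[0],m,.10),speed=.12);sd("up")
# closed fingers: push block from behind; rear face expected at -35
bot.set_gripper(0);
bot.move_linear(W(-.085,m,.10),speed=.15)
print(bot.move_linear(W(-.085,m,.030),speed=.12,until_force=8));sd("behind")
h=bot.move_linear(W(-.030,m,.030),speed=.03,until_force=12);sd(f"push {h}")
import cv2
a=bot.camera("top");b=bot.camera("side")
f=lambda im,x,y:cv2.resize(cv2.convertScaleAbs(im[y:y+60,x:x+80,::-1],alpha=1.3),(400,300),interpolation=cv2.INTER_CUBIC)
cv2.imwrite("pics/push.png",np.hstack([f(a,135,155),f(b,190,140)]))
E
```

```text
rel t 28.56 dock [-21.6914 -41.9351] z 29.2 Fd [-0.9  0.1 -0.2] Mz 0.01 w 0.499
up t 29.3 dock [-20.6689 -41.9402] z 99.4 Fd [-0.1  1.2  0.2] Mz -0.01 w 0.501
False
behind t 31.1 dock [-84.3419 -41.8571] z 30.3 Fd [ 0.4 -0.  -0.4] Mz -0.01 w 0.001
push True t 32.27 dock [-51.1654 -41.9465] z 29.2 Fd [ 0.6  0.7 -0.4] Mz -0.01 w -0.001
```

View pics/push.png

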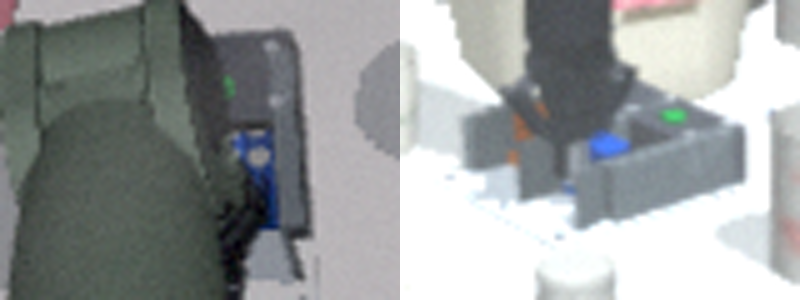

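```bash
python3 - <<'E'
from h import *
m=-.0419
for F in (20,20,30):
    h=bot.move_linear(W(-.030,m,.030),speed=.02,until_force=F);sd(f"push {h}");bot.wait(.15);sd("hold")
E
```

```text
push True t 32.88 dock [-51.6351 -42.036 ] z 28.3 Fd [-0.1 -1.3  1.2] Mz 0.02 w -0.002
hold t 33.02 dock [-51.6698 -42.0803] z 28.0 Fd [ 0.1 -0.1  0.4] Mz 0.01 w 0.001
push True t 33.55 dock [-52.0973 -42.1454] z 27.4 Fd [ 0.1 -0.9 -0.3] Mz 0.01 w -0.002
hold t 33.7 dock [-52.1677 -42.1933] z 27.1 Fd [ 0.4  0.7 -0.7] Mz -0.01 w -0.004
push True t 34.36 dock [-52.8595 -42.3114] z 26.6 Fd [-0.4  0.6  0.2] Mz -0.01 w -0.001
hold t 34.51 dock [-52.8421 -42.3013] z 26.3 Fd [-0.3  1.4 -0.9] Mz -0.04 w -0.002
```

```bash
python3 - <<'E'
from h import *
m=-.0419
for g in np.arange(-.0525,-.0455,.0005):
    bot.move_linear(W(g,m,.030),speed=.02);bot.wait(.05);print(round(g*1e3,1),end=" ");sd()
    if FD()[0]<-15: break
E
```

```text
-52.5  t 34.9 dock [-52.4027 -41.8493] z 30.1 Fd [-0.5  0.8 -0.2] Mz -0.01 w 0.003
-52.0  t 35.2 dock [-52.3544 -41.8643] z 30.0 Fd [-2.2 -0.4  1.6] Mz -0.01 w -0.004
-51.5  t 35.5 dock [-52.2414 -41.8803] z 30.0 Fd [-5.7  1.1  4.3] Mz 0.05 w 0.001
-51.0  t 35.8 dock [-52.274  -41.8878] z 30.0 Fd [-6.1 -0.1  5.6] Mz -0.0 w 0.0
-50.5  t 36.1 dock [-52.2573 -41.8664] z 29.9 Fd [-7.3  0.2  6.5] Mz -0.03 w -0.004
-50.0  t 36.4 dock [-52.2574 -41.874 ] z 29.9 Fd [-8.7  0.3  6.9] Mz 0.01 w 0.005
-49.5  t 36.7 dock [-52.2513 -41.8575] z 29.9 Fd [-9.9  0.3  8.5] Mz -0.0 w -0.003
-49.0  t 37.0 dock [-52.2438 -41.8913] z 29.9 Fd [-10.2  -0.    9.4] Mz 0.05 w 0.004
-48.5  t 37.3 dock [-52.2275 -41.876 ] z 29.9 Fd [-12.4   0.1   9.9] Mz -0.0 w -0.002
-48.0  t 37.6 dock [-52.2121 -41.8758] z 29.9 Fd [-13.3  -0.4  11.3] Mz 0.04 w -0.001
-47.5  t 37.9 dock [-52.2453 -41.8808] z 29.9 Fd [-14.1   0.4  11.8] Mz -0.04 w 0.002
-47.0  t 38.2 dock [-52.2199 -41.8712] z 29.9 Fd [-15.1  -0.8  13.3] Mz -0.0 w 0.002
```

```bash
python3 - <<'E'
from h import *
import cv2
m=-.0419
bot.move_linear(W(-.07,m,.030),speed=.06);bot.move_linear(W(-.09,m,.13),speed=.15)
bot.move_pose([.35,-.2,.25],quat(0));st()
T=np.mean([bot.camera("top").astype(float) for _ in range(6)],0).astype(np.uint8);Sd=np.mean([bot.camera("side").astype(float) for _ in range(6)],0).astype(np.uint8)
np.save("top2.npy",T);np.save("side2.npy",Sd)
from fit import *
def over(im,c,x,y,pl):
    o=cv2.resize(cv2.convertScaleAbs(im[y:y+60,x:x+80,::-1],alpha=1.5),(800,600),interpolation=cv2.INTER_NEAREST)
    for P in pl:
        u=((proj(c,P)+.5-[x,y])*10).astype(np.int32);n=len(u)//2
        cv2.polylines(o,[u[n:]],True,(0,255,255),1)
    return cv2.resize(o,(600,450))[:300] if 0 else o
pl=[]
for yy in (.042,-.042):
    w=W(-.020,yy,.039);pl+=world(CARR[2:],(w[0],w[1],.039,D[2]))
a=over(T,"top",130,155,pl);b=over(Sd,"side",190,140,pl)
cv2.imwrite("pics/chk.png",np.hstack([a[200:560,50:450],b[100:460,50:450]]))
hs=lambda im:cv2.cvtColor(im,cv2.COLOR_RGB2HSV)
for c,im,roi in (("top",T,(130,155,80,65)),("side",Sd,(190,140,80,60))):
    x,y,w,h=roi;q=hs(im[y:y+h,x:x+w])
    for n,mk in (("org",(q[...,0]<20)&(q[...,1]>110)),("blue",(q[...,0]>105)&(q[...,0]<130)&(q[...,1]>90))):
        ys,xs=np.nonzero(mk);print(c,n,mk.sum(),xs.min()+x,xs.max()+x,ys.min()+y,ys.max()+y,xs.mean()+x,ys.mean()+y)
E
```

```text
t 41.23 pos [ 0.3504 -0.1996  0.2498] F [0.3 0.7 0.1] w -0.001
top org 234 148 165 184 203 156.42735042735043 194.508547008547
top blue 294 172 190 181 201 181.09183673469389 192.42517006802723
side org 42 213 221 161 166 216.97619047619048 163.1904761904762
side blue 67 223 235 166 177 228.37313432835822 169.23880597014926
```

View pics/chk.png

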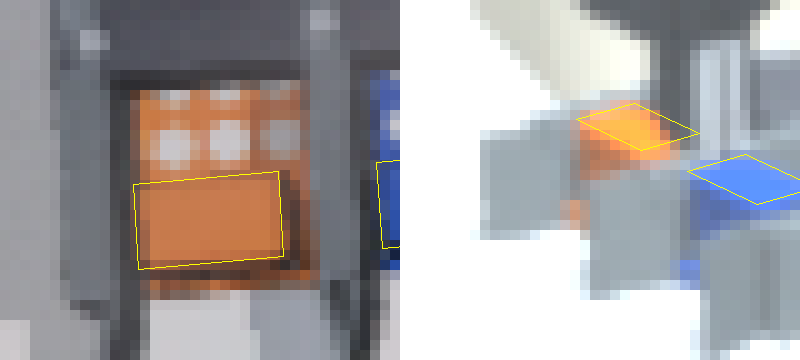

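```bash
python3 - <<'E'
from h import *
from fit import *
T=np.load("top2.npy");Sd=np.load("side2.npy")
a=T.astype(float);r=(134,165,70,50)
sl=np.s_[r[1]:r[1]+r[3],r[0]:r[0]+r[2]]
R,G,B=[a[sl][...,i] for i in range(3)]
# profiles along dock x through each block at lateral offsets, in block-top plane z and rear
for nm,yc,ch in (("orange",.042,R-B),("blue",-.042,B-R)):
    for zz,lab in ((.018,"plate z"),):
        gs=np.arange(-.060,-.015,.0015);prof=[]
        for g in gs:
            v=[]
            for dy in np.linspace(-.012,.018,9):
                u=proj("top",np.array([W(g,yc+dy,zz)]))[0]-[r[0],r[1]]
                v.append(cv2.getRectSubPix(ch.astype(np.float32),(1,1),(float(u[0]),float(u[1])))[0,0])
            prof.append(np.mean(v))
        prof=np.array(prof);print(nm,np.round(prof).astype(int).tolist())
        th=30;i=np.argmax(prof>th);print(" rear edge dock x",gs[i-1]+(th-prof[i-1])/(prof[i]-prof[i-1])*.0015)
# side: bright face fit, top of block
h=cv2.cvtColor(Sd,cv2.COLOR_RGB2HSV)
for nm,mk in (("orange",(h[...,0]<25)&(h[...,1]>120)&(Sd.max(2)>185)),("blue",(h[...,0]>105)&(h[...,0]<125)&(h[...,1]>90)&(Sd.max(2)>160))):
    mk=mk.copy();mk[:,:190]=0;mk[:,270:]=0;mk[:140]=0;mk[200:]=0
    n,l,stt,ce=cv2.connectedComponentsWithStats(mk.astype(np.uint8));i=1+np.argmax(stt[1:,4]);print(nm,"side top face",stt[i],ce[i], "pred",proj("side",np.array([W(-.02,.042 if nm=="orange" else -.042,.061)]))[0])
import cv2
o=cv2.resize(cv2.convertScaleAbs(T[165:210,140:200,::-1],alpha=1.5),(400,300),interpolation=cv2.INTER_NEAREST)
o2=cv2.resize(cv2.convertScaleAbs(Sd[155:190,215:262,::-1],alpha=1.2),(400,300),interpolation=cv2.INTER_NEAREST)
cv2.imwrite("pics/last.png",np.hstack([o,o2]))
E
```

```text
orange [-4, -4, -4, -4, -4, -4, -4, -4, -4, -4, -4, -3, -2, 3, 15, 35, 50, 46, 31, 23, 28, 42, 60, 76, 83, 84, 84, 84, 83, 83]
 rear edge dock x -0.037874907149001935
blue [4, 3, 4, 4, 4, 4, 4, 4, 4, 4, 4, 4, 5, 6, 11, 25, 40, 47, 42, 31, 27, 35, 50, 66, 77, 83, 85, 85, 84, 84]
 rear edge dock x -0.0369898547302
orange side top face [214 161   8   5  24] [217.625  162.7083] pred [218.2767 162.1438]
blue side top face [225 166  10   5  32] [229.625  167.8438] pred [229.6389 167.4378]
```

View pics/last.png

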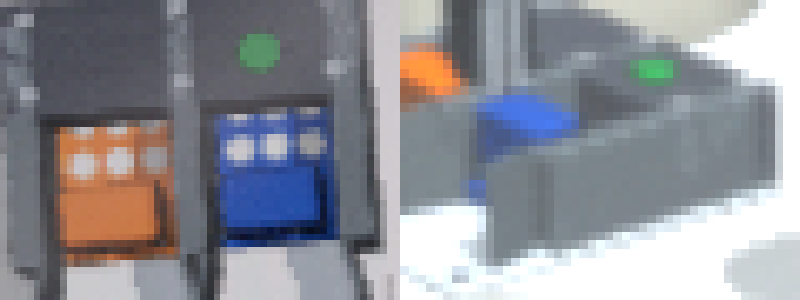

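The blue carrier sits level with the orange one, rear edges matching within about 1 mm. I'll check the bystanders and hand in.

```bash
python3 - <<'E'
from h import *
a=np.load("side.npy").astype(float);b=np.load("side2.npy").astype(float)
for n,(x,y,w,h) in dict(tin_old=(261,160,27,39),tin_low=(219,190,16,19),mug=(172,149,21,21),brush=(282,251,28,17)).items():
    print(n,np.abs(a-b)[y:y+h,x:x+w].mean().round(1))
a=np.load("top.npy").astype(float);b=np.load("top2.npy").astype(float)
for n,(x,y,w,h) in dict(tin_old=(227,156,29,31),tin_low=(226,224,19,20),mug=(97,211,37,24),brush=(360,230,11,20)).items():
    print(n,np.abs(a-b)[y:y+h,x:x+w].mean().round(1))
print(bot.read_clock());bot.close_job()
E
```

```text
tin_old 3.7
tin_low 3.5
mug 3.5
brush 4.0
tin_old 2.6
tin_low 3.5
mug 2.8
brush 3.0
41.825
the job is handed in; nothing more can be done
```

The blue carrier is in the right-hand bay (the one with the green disc), pushed fully home and released. I handed the job in at 41.8 s of the 66 s allowed.

**What I did:** I lifted the carrier off the stand with the jaws across its grip block. I set it on clear desk and took a new hold along its length, so the fingers fit between the guard walls. I found the middle of the bay by touching both walls, then slid the carrier under the retaining block. At the back I opened the jaws slightly and pushed with shut fingers up to 15 N; it did not move.

**Checks that agreed:**
- **Seating:** The carrier stopped with its grip at dock x = -20.2 mm, against -20 mm expected. In the last top picture its rear edge is within 1 mm of the orange carrier's.
- **Other objects:** Before and after pictures of the tins, mug and brush differ only by noise. The orange carrier still lined up with its predicted seated position.

**Checks that disagreed:**
- **Light catch:** The toe caught briefly at about dock x = +23 mm, with roughly 8 N upward. I raised it about 2 mm and it passed; I did not find the cause.
- **Push reading:** The final push put the block's rear face at about -37.7 mm using the nominal finger thickness, against -35 mm expected. I trusted the pictures and the grip reading instead, because the pushing fingers may be thicker there than I assumed.

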